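# Set and lock an airer leg at its ring

### The job

The folding airer's leg nearer the robot is pulled out too far: take hold of it and slide it in until the edge of its black clamp just meets the red ring on the inner tube, with the ring still showing and the orange lever still open. Hold it there with one finger on the clamp's ribbed side while the other squeezes the lever fully shut against the clamp. Finish still gripping clamp and shut lever firmly between the fingers, do not let go, and leave the peg tub, cup, brush, screwdriver and tape measure where they are.

Things in the scene. Friction and masses are not known exactly. Their poses are not given: they have to be found in the camera images.
- airer: folding airer lying folded, fixed: white wire deck 330 x 610, top 22 above the table, with two level legs on it, axis 64 up, 230 apart. Origin under the deck's centre at table level; x away from the robot, y along the legs towards the feet, z up. The near leg (x -115) is to be set; the far leg is set and locked already. Grey hinge blocks, 82 tall, at y -285; saddles, 61 tall, at y 138 to 158.
- ring (a point): foot-side edge of the red ring (5 wide) on the near leg's steel inner tube (19 diameter, which also has thin black rings), a point on the tube's axis, 64 above the table. Axes as the airer's; it does not move.
- leg: the near leg's sliding part: clamp, lever, outer tube and foot, about 0.38 kg; origin and axes the same as the clamp's.
- clamp: black block on the mouth of the near leg's outer tube, 32 wide (x) x 46 long (y) x 34 tall. Origin on the tube's axis at the edge that must meet the ring; block from y 0 to 46, then tube (25 diameter) to the foot's end at y 292. +x is the lever's side, the ribbed side is flat at x -16, z up. Slides along y only, with about 1.5 N drag, and stays where left; starts 35 to 90 too far to +y.
- lever (a joint): angle (rad) of the clamp's orange cam lever: 0 shut (upright against the clamp), 0.6 fully open (leaning out to the clamp's +x); starts 0.5 to 0.58. Hinge along y at x 19, z -16 of the clamp. Stays where left; 0.12 Nm (5 N at its top edge) moves it, up to 0.4 Nm as the cam bites; then it stays shut and brakes the leg hard. A pinch of 3 to 4 N over clamp and lever leaves it open, 20 N shuts it.
- paddle: the lever's orange plate, 34 long (along the leg, centred on the clamp's middle), 5 thick, rounded top edge 41 from the hinge. Origin on the hinge axis, z along the plate to the top edge (up when shut), x outwards. Its outer face is 3 to 4 outside its z axis, so clamp and shut lever measure 39 to 40 across; when open the edge stands up to 22 farther out.
- peg_tub: open teal tub of clothes pegs, 75 x 110 x 55, standing on the airer's wires between the two legs; origin under its centre (not to be moved)
- dosing_cup: small white measuring cup, 60 across, 50 tall; origin under its centre (not to be moved)
- lint_brush: black brush lying on the table; origin under its middle (not to be moved)
- screwdriver: red-handled screwdriver lying on the table; origin under its middle (not to be moved)
- tape_measure: yellow tape measure, 66 x 66 x 34, flat on the table; origin under its centre (not to be moved)

How it is judged:
On the way, in this order (a step that is already met when the one before it is completed fails the run):
1. the fingers hold the leg with its clamp's edge at the red ring (within 4 mm) and the lever still open (above 0.42 rad) (y of clamp in the frame of ring between -0.004 and 0.004 m and contact force between the fingers and leg above 0.5 N and value of joint lever above 0.42 rad), for 0.2 s.
2. the lever is squeezed half shut (0.10 to 0.35 rad) while a finger stays on the clamp and the leg at the ring (y of clamp in the frame of ring between -0.004 and 0.004 m and contact force between the fingers and clamp above 0.5 N and contact force between the fingers and paddle above 0.5 N and value of joint lever between 0.1 and 0.35 rad), for 0.02 s.
At the end, for the whole second after the job is handed in: the clamp's edge is within 4 mm of the red ring's edge along the leg, the lever is shut (below 0.06 rad), and the fingers still grip, at rest, with more than 5 N on the clamp and more than 5 N on the lever's plate (y of clamp in the frame of ring between -0.004 and 0.004 m and value of joint lever below 0.06 rad and contact force between the fingers and clamp above 5 N and contact force between the fingers and paddle above 5 N and linear speed of clamp below 0.01 m/s); the arm keeps its last pose, push and grip.
It fails at once if the peg tub, cup, brush, screwdriver or tape measure is pushed more than 30 mm (distance of any of peg_tub, dosing_cup, lint_brush, screwdriver, tape_measure from where it was at the start of the episode above 0.03 m).
It also fails if it takes over 45 s, if anything falls off the work surface, if the arm or the gripper's body presses on something with over 40 N, if the wrist force passes 120 N, or if a joint passes its speed limit or range.

### The arm

A 6-joint arm with a two-finger parallel gripper is mounted at the origin on the work surface. World frame = base frame: x ahead of the robot, y to its left, z up, the work surface at z = 0. Lengths are in m, angles in rad, forces in N, time in s.
With the tool pointing down it reaches from about 0.3 to 0.95 m from the base axis. Payload 3.1 kg.
Tool frame: the origin (TCP) lies midway between the tips of the shut fingers; the grasp point (between the pads) lies arm.pinch_z behind it (arm.pinch_z is the distance from the TCP to the grasp point, in m); z points along the fingers, y is the line along which they close (so a half turn about z gives the same grasp; the last joint's range is limited). The gripper opens to 85 mm and grips with 20 to 120 N. Pads are 22 mm wide; open, the fingers measure 114 mm over their backs; the gripper's body (76 mm by 85 mm) begins 54 mm behind the grasp point. The pads swing forward as they close: fully open they stand 13 mm farther back than shut.
Start: joints at [1.272, 0.308, 1.634, -0, 1.2, -0.07], TCP at [0.142, 0.609, 0.231] pointing down, gripper open.
Joint ranges: [-3.06, 3.06], [-0.79, 1.96], [0.05, 2.63], [-1.19, 4.34], [0.05, 2.64], [-2.94, 2.94]. Speed limits (rad/s): [2.79, 2.79, 3.14, 3.14, 3.14, 3.14].

### API

Orientations are given as [roll, pitch, yaw] about the fixed x, y, z axes, in that order (R = Rz(yaw) Ry(pitch) Rx(roll)).
In Python, from plant import arm gives the robot as it stands.
- The arm moves only by the tool move_arm, never from a script. Its argument "commands" is a list of rows, each a list of 5 numbers: the opening, from -1 (shut) to 1 (fully open), then the shift along the tool's x, y, z in a scale on which 1.0 is 1 m, then the turn about the tool's z in shares of pi rad (1.0 is pi rad). In form: [[jaw, x, y, z, yaw], ...]. A call has 1 to 12 rows; each row is the pose to reach, as a shift and turn from the pose commanded when the call began, along the tool's axes at that moment; what a row does not reach only later rows make up. A row lasts 1/8 s, in which the tool goes at most 62.5 mm and 10.7 degrees, less where a joint would pass 70% of its speed; a pose out of reach is approached as far as the arm can. A shift or turn number past 1, either way, is cut back to 1. A call with a gripper value outside its range is refused whole. The fingers move at their own pace and stop on an object; "squeeze" is the grip in N (left out, the last holds). Time passes only in rows, so rows that repeat a pose let the fingers close. It gives the time, the measured TCP pose, the force, the opening and the grip force at its end, in the units of the state.
- arm.state(): the state, without advancing time (a new reading comes with each control period).
- arm.grab_frame(name): name is "scene" or "top"; returns the picture (480x640x3 uint8, red, green, blue); there is no depth.
- arm.camera_info(name): a dict with "vertical_fov" (degrees; the focal length in pixels is half the picture's height over the tangent of half this angle, whatever the lens; pixels are square), "cx", "cy" (the principal point, pixels), "distortion" ([k1, k2, p1, p2, k3] as OpenCV has them; the pictures are not rectified), "R" (3x3) and "t" (3): a world point X has camera coordinates R X + t. Camera axes: x right, y down, z forward; pixel columns grow to the right and rows downward; lengths in m; the calibration is good to about 2 mm. A picture is of the moment at which its call begins. camera_info takes no time and is no camera call.
- arm.finish_job(): hands the job in; it is judged then, once.
The state is a dict: "time": time; "joint_pos": joint angles; "dq": joint speeds; "joint_torque": joint torques, N m; "eef_pos": TCP position; "tcp_rot": TCP orientation; "force": force on the tool from outside, world axes, zero at the start; "wrist_torque": the same for the moment, N m; "opening": opening from 0.0 (shut) to 1.0 (fully open); "gripper_force": force on a finger pad.
Only numpy, scipy, OpenCV 4.12 (cv2) and the standard library are available. Lean on these libraries where they do the work, as an engineer would, in place of code of your own. Each camera call takes 0.05 s, during which the arm holds its last target. There are 200 camera calls.

## Working session

There is one attempt and no reset: what is moved stays moved. The work goes in short steps, Python scripts to look and compute and a tool call to move; the robot and the scene stay as the last step left them, time stands still between calls to the robot, and variables do not carry over. Pictures are saved under pics/ and viewed, at most 10 in all, crops included, and the job is handed in when it is done.

Besides the shell and the picture viewer there is one more tool, called after "Emit:" by a JSON object that holds its "fn" and its "kwargs", one argument or row to a line. move_arm: Moves the arm, as the interface text tells. Its arguments: {"type":"object","properties":{"commands":{"type":"array"},"squeeze":{"type":"number"}},"required":["commands"]}

```bash
mkdir -p pics; python3 - <<'E'
from plant import arm
import cv2
for n in("scene","top"):
    cv2.imwrite(f"pics/{n}0.png",arm.grab_frame(n)[:,:,::-1]); print(arm.camera_info(n))
s=arm.state();print(arm.pinch_z,s)
E
```

```text
{'vertical_fov': 50.53901354840833, 'cx': 319.96767577922674, 'cy': 232.71544073110203, 'distortion': array([-0.02809133,  0.        ,  0.        ,  0.        ,  0.        ]), 'R': array([[-0.70781811,  0.70613789, -0.01904736],
       [ 0.44611043,  0.42594011, -0.78712166],
       [-0.54770339, -0.56563619, -0.61650361]]), 't': array([ 0.47099172, -0.11799989,  1.47694389])}
{'vertical_fov': 44.797685106835374, 'cx': 322.46849467336705, 'cy': 251.6142069819899, 'distortion': array([-0.08852595,  0.        ,  0.        ,  0.        ,  0.        ]), 'R': array([[-0.00926193, -0.99993331,  0.00689889],
       [-0.99732562,  0.00873714, -0.07256221],
       [ 0.07249709, -0.0075525 , -0.99734003]]), 't': array([-0.13046109,  0.52832805,  1.48487112])}
0.0187 {'time': 0.1, 'joint_pos': array([ 1.27227322e+00,  3.08908418e-01,  1.63505190e+00,  1.13812073e-05,
        1.19971060e+00, -6.96803727e-02]), 'dq': array([ 0.00103679, -0.00136996, -0.00466221,  0.00114259, -0.00140689,
        0.00096413]), 'joint_torque': array([-1.01167028e-03, -4.16406012e+01, -2.77640998e+01, -1.74429547e-04,
        4.08818771e-03, -1.02761166e-05]), 'eef_pos': array([0.14157393, 0.6079915 , 0.23017135]), 'tcp_rot': array([-3.13952017e+00, -1.55269235e-04,  2.91274562e+00]), 'force': array([-0.53547107,  0.77638581, -0.47699269]), 'wrist_torque': array([-0.07245049, -0.02946882,  0.01134507]), 'gripper_force': 0.0, 'opening': 0.999814492611211}
```

View pics/scene0.png

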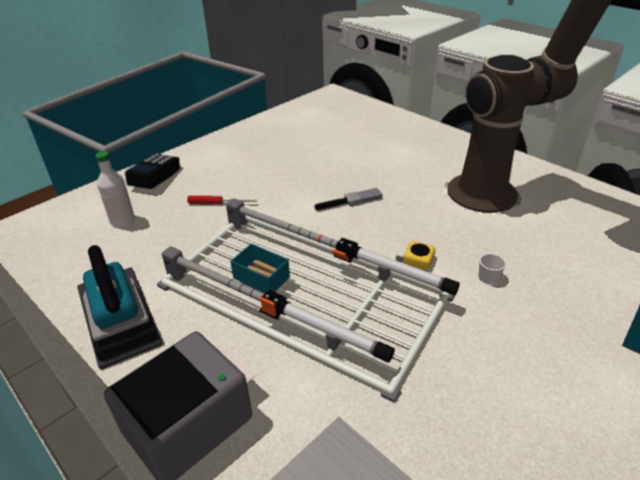

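View pics/top0.png

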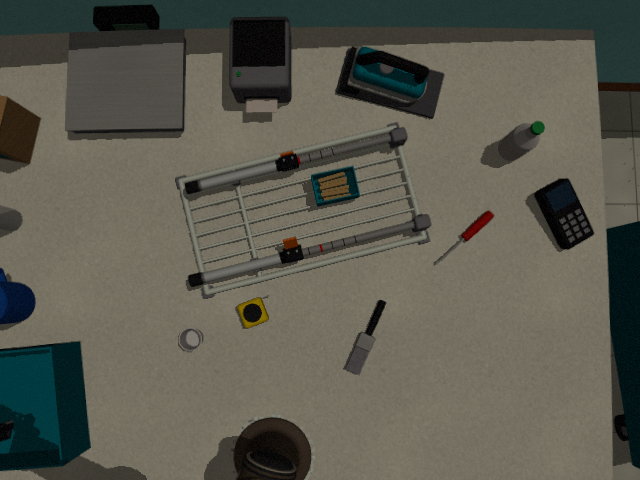

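```bash
python3 - <<'E'
import cv2
a=cv2.imread("pics/top0.png")[205:295,180:440]; b=cv2.imread("pics/scene0.png")[195:300,220:470]
a=cv2.resize(a,(780,270),interpolation=cv2.INTER_CUBIC);b=cv2.resize(b,(750,315),interpolation=cv2.INTER_CUBIC)
a=cv2.copyMakeBorder(a,0,0,0,20,cv2.BORDER_CONSTANT);b=cv2.copyMakeBorder(b,0,0,0,50,cv2.BORDER_CONSTANT)
cv2.imwrite("pics/c1.png",cv2.vconcat([cv2.convertScaleAbs(a,alpha=1.5),b]))
E
```

```text
(no output)
```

View pics/c1.png

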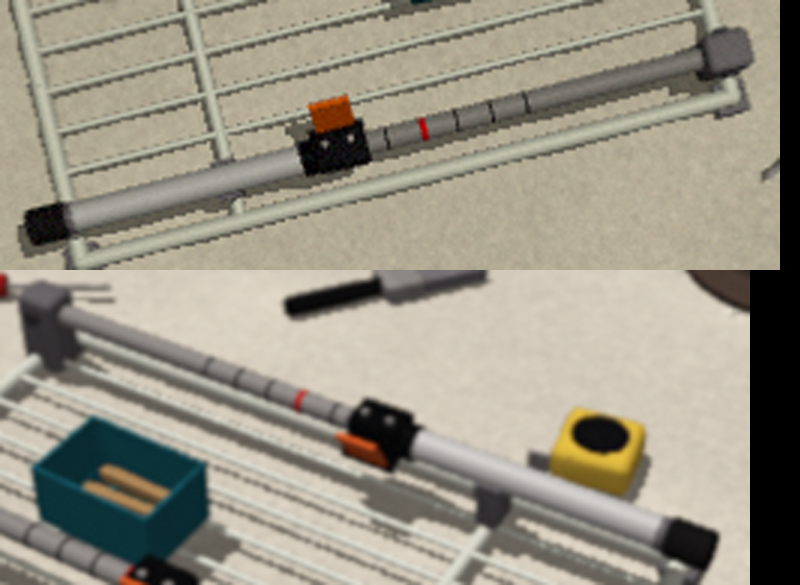

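```bash
cat > h.py <<'E'
from plant import arm
import numpy as np, cv2
def cam(n):
    i=arm.camera_info(n); f=240/np.tan(np.radians(i["vertical_fov"]/2))
    return np.array([[f,0,i["cx"]],[0,f,i["cy"]],[0,0,1]]),np.array(i["distortion"]),np.array(i["R"]),np.array(i["t"])
def back(n,uv,z):
    K,d,R,t=cam(n); p=cv2.undistortPoints(np.float64(uv).reshape(-1,1,2),K,d)[:,0]
    r=np.c_[p,np.ones(len(p))]@R; c=-R.T@t
    return c+r*((z-c[2])/r[:,2])[:,None]
def proj(n,X):
    K,d,R,t=cam(n); return cv2.projectPoints(np.float64(X).reshape(-1,1,3),cv2.Rodrigues(R)[0],t,K,d)[0][:,0]
E
python3 - <<'E'
from h import *
np.set_printoptions(precision=4,suppress=True)
c=lambda *p:[(180+(x-1)/3,205+(y-1)/3) for x,y in p]
s=lambda *p:[(220+(x-1)/3,195+(y-271)/3) for x,y in p]
for n in("top","scene"):
    im=cv2.imread(f"pics/{n}0.png").astype(float); m=(im[:,:,2]-im[:,:,1]-0*im[:,:,0]); 
    w=np.where((m>20)&(abs(im[:,:,1]-im[:,:,0])<25),m,0)
    if n=="top": w[:240]=0;w[256:]=0;w[:,:312]=0;w[:,330:]=0
    else: w[:230]=0;w[246:]=0;w[:,:312]=0;w[:,:312]=0;w[:,328:]=0
    v,u=np.nonzero(w); ww=w[v,u]; print(n,len(v),(u*ww).sum()/ww.sum(),(v*ww).sum()/ww.sum(), back(n,[((u*ww).sum()/ww.sum(),(v*ww).sum()/ww.sum())],.064+.004))
P=back("top",c((75,217),(280,166),(424,128),(690,65)),.064);print(P,np.degrees(np.arctan2(*(P[0]-P[3])[:2][::-1])),np.degrees(np.arctan2(*(P[1]-P[3])[:2][::-1])))
print("clamp edge mid top",back("top",c((366,141)),.081), "foot end",back("top",c((24,226)),.064))
P=back("scene",s((100,325),(235,378),(300,401),(440,450),(640,525)),.064);print(P,np.degrees(np.arctan2(*(P[-1]-P[0])[:2][::-1])))
print("deck corners",back("top",[(207,292),(427,238),(181,182),(396,127)],.015))
E
```

```text
top 23 320.67072389493916 247.45483664317746 [[ 0.5341 -0.1304  0.068 ]]
scene 31 319.32275132275134 237.54550264550264 [[ 0.5353 -0.1308  0.068 ]]
[[ 0.4627  0.1608  0.064 ]
 [ 0.5039 -0.0108  0.064 ]
 [ 0.5347 -0.1313  0.064 ]
 [ 0.5859 -0.3555  0.064 ]] 103.4210673162046 103.38110428784306
clamp edge mid top [[ 0.523  -0.0832  0.081 ]] foot end [[0.4555 0.2037 0.064 ]]
[[ 0.5783 -0.3295  0.064 ]
 [ 0.5488 -0.1913  0.064 ]
 [ 0.5334 -0.1317  0.064 ]
 [ 0.5016 -0.0115  0.064 ]
 [ 0.4647  0.1473  0.064 ]] 103.40045726669834
deck corners [[ 0.4254  0.1642  0.015 ]
 [ 0.5607 -0.4081  0.015 ]
 [ 0.7141  0.2347  0.015 ]
 [ 0.8568 -0.3332  0.015 ]]
```

```bash
cat >> h.py <<'E'
from scipy.spatial.transform import Rotation as Ro
R0=np.array([.5330,-.1286]); d=np.array([-.2317,.9728]); ex=np.array([.9728,.2317])
def go(x,y,z):  # shift in tool axes to reach airer-dir point (relative to ring edge) x,y; TCP height z
    s=arm.state(); R=Ro.from_euler("xyz",s["tcp_rot"]).as_matrix()
    g=np.r_[R0+ex*x+d*y,z]; return (R.T@(g-s["eef_pos"])).round(4)
def where():
    s=arm.state(); p=s["eef_pos"]; q=p[:2]-R0
    R=Ro.from_euler("xyz",s["tcp_rot"]).as_matrix()
    return dict(t=s["time"],x=(q@ex).round(4),y=(q@d).round(4),z=p[2].round(4),f=np.r_[s["force"][:2]@ex,s["force"][:2]@d,s["force"][2]].round(2),op=s["opening"],gf=s["gripper_force"],tilt=R[:,2].round(4),yawerr=np.degrees(np.arctan2(R[1,0],R[0,0])).round(2)-103.4)
E
python3 - <<'E'
from h import *
print(go(0,.116,.16),where())
P=back("top",[(312,177),(354,167),(358,196),(315,205)],.077)
print(np.c_[(P[:,:2]-R0)@ex,(P[:,:2]-R0)@d].round(3))
E
```

```text
[-0.4966 -0.5246  0.0712] {'t': 0.1, 'x': np.float64(-0.2101), 'y': np.float64(0.8072), 'z': np.float64(0.2302), 'f': array([-0.34,  0.88, -0.48]), 'op': 0.999814492611211, 'gf': 0.0, 'tilt': array([-6.e-04, -2.e-03, -1.e+00]), 'yawerr': np.float64(63.48999999999998)}
[[ 0.178 -0.023]
 [ 0.177 -0.132]
 [ 0.103 -0.124]
 [ 0.107 -0.014]]
```

The rows are not in the units I measure in: turns go in shares of pi rad. I convert before sending: 1.108 rad is 0.3527.

Emit:
{"fn": "move_arm", "kwargs": {
  "commands": [
    [1,-0.041,-0.044,0,0.0318],
    [1,-0.083,-0.087,0,0.0637],
    [1,-0.124,-0.131,0,0.0955],
    [1,-0.165,-0.175,0,0.1273],
    [1,-0.207,-0.218,0,0.1592],
    [1,-0.248,-0.262,0,0.191],
    [1,-0.29,-0.306,0,0.2228],
    [1,-0.331,-0.35,0,0.2546],
    [1,-0.372,-0.393,0,0.2865],
    [1,-0.414,-0.437,0.02,0.3183],
    [1,-0.455,-0.481,0.04,0.3501],
    [1,-0.4966,-0.5246,0.07,0.3527]
  ],
  "squeeze": 20
}}

```text
time: 1.6
eef_pos: [0.5045, -0.0113, 0.1643]
tcp_rot: [3.14, 0.0, 1.803]
force: [0.8, 0.8, -0.7]
opening: 1.003
gripper_force: 0.0
```

Emit:
{"fn": "move_arm", "kwargs": {
  "commands": [
    [1,0,0,0,0],
    [1,0,0,0,0],
    [1,0,0,0,0]
  ]
}}

```text
time: 1.98
eef_pos: [0.503, -0.0081, 0.1651]
tcp_rot: [3.141, -0.0, 1.806]
force: [-1.4, -0.6, -0.1]
opening: 0.998
gripper_force: 0.0
```

```bash
python3 - <<'E'
from h import *
im=arm.grab_frame("scene")[:,:,::-1]; cv2.imwrite("pics/s1.png",im)
print(go(0,.116,.049),where())
cv2.imwrite("pics/c2.png",cv2.resize(im[150:320,220:480],(780,510),interpolation=cv2.INTER_CUBIC))
E
```

```text
[-0.0082  0.001   0.1163] {'t': 2.025, 'x': np.float64(-0.0011), 'y': np.float64(0.1242), 'z': np.float64(0.1653), 'f': array([-0.84, -0.24, -0.65]), 'op': 0.9999725674573599, 'gf': 0.0, 'tilt': array([ 1.3e-03,  1.0e-04, -1.0e+00]), 'yawerr': np.float64(0.11999999999999034)}
```

View pics/c2.png

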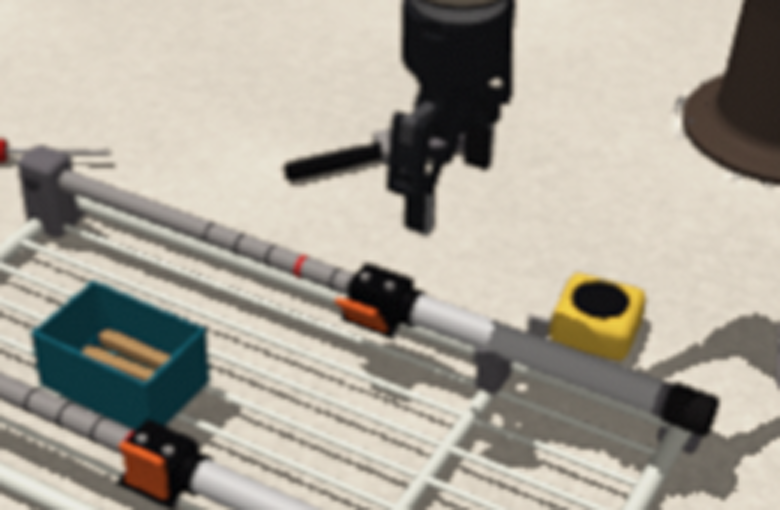

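Emit:
{"fn": "move_arm", "kwargs": {
  "commands": [
    [1,-0.008,0.001,0.02,0],
    [1,-0.008,0.001,0.05,0],
    [1,-0.008,0.001,0.08,0],
    [1,-0.008,0.001,0.1,0],
    [1,-0.008,0.001,0.116,0],
    [1,-0.008,0.001,0.116,0],
    [1,-0.008,0.001,0.116,0]
  ]
}}

```text
time: 2.9
eef_pos: [0.5068, -0.0166, 0.0493]
tcp_rot: [3.14, 0.001, 1.805]
force: [0.4, -0.0, -0.2]
opening: 1.0
gripper_force: 0.0
```

```bash
python3 - <<'E'
from h import *
print(where())
E
```

```text
{'t': 2.9, 'x': np.float64(0.0005), 'y': np.float64(0.115), 'z': np.float64(0.0493), 'f': array([ 0.38, -0.11, -0.22]), 'op': 0.9995774335622272, 'gf': 0.0, 'tilt': array([ 1.7e-03, -2.0e-04, -1.0e+00]), 'yawerr': np.float64(0.03999999999999204)}
```

Emit:
{"fn": "move_arm", "kwargs": {
  "commands": [
    [0.3,0,0,0,0],
    [0,0,0,0,0],
    [-0.2,0,0,0,0],
    [-0.4,0,0,0,0],
    [-0.5,0,0,0,0],
    [-0.6,0,0,0,0],
    [-0.6,0,0,0,0],
    [-0.6,0,0,0,0]
  ]
}}

```text
time: 3.9
eef_pos: [0.5051, -0.017, 0.0485]
tcp_rot: [-3.14, -0.0, 1.805]
force: [-3.9, -1.0, 6.4]
opening: 0.291
gripper_force: 20.6
```

```bash
python3 - <<'E'
from h import *
print(where())
a=arm.grab_frame("top")[:,:,::-1]; b=arm.grab_frame("scene")[:,:,::-1]
a=cv2.convertScaleAbs(cv2.resize(a[205:295,180:440],(780,270),interpolation=cv2.INTER_CUBIC),alpha=1.6)
b=cv2.resize(b[195:305,240:500],(780,330),interpolation=cv2.INTER_CUBIC)
cv2.imwrite("pics/c3.png",cv2.vconcat([a,b]))
print(where())
E
```

```text
{'t': 3.9, 'x': np.float64(-0.0012), 'y': np.float64(0.115), 'z': np.float64(0.0485), 'f': array([-4.02, -0.03,  6.4 ]), 'op': 0.29132829641467783, 'gf': 20.637183899525553, 'tilt': array([-2.e-03, -3.e-04, -1.e+00]), 'yawerr': np.float64(0.03999999999999204)}
{'t': 4.0, 'x': np.float64(-0.0012), 'y': np.float64(0.115), 'z': np.float64(0.0485), 'f': array([-5.39,  0.21,  5.78]), 'op': 0.2855878574637055, 'gf': 20.636820655781776, 'tilt': array([-2.e-03, -4.e-04, -1.e+00]), 'yawerr': np.float64(0.04999999999999716)}
```

View pics/c3.png

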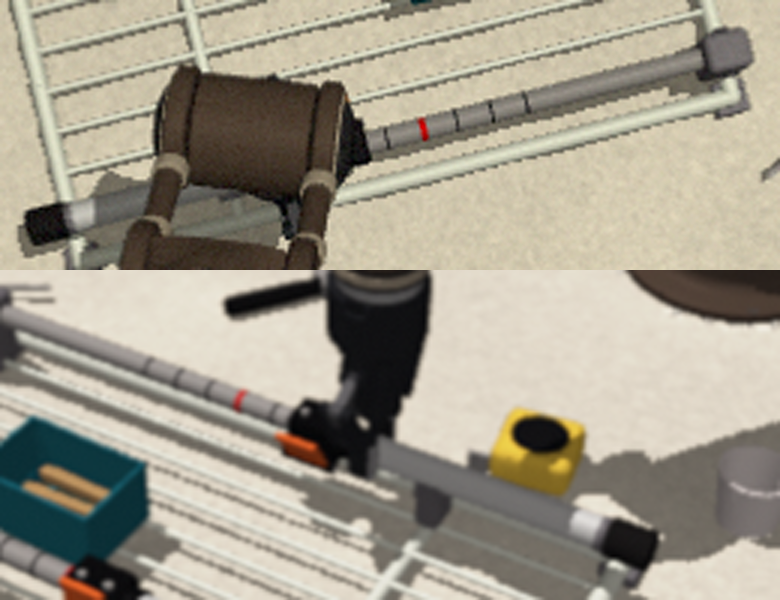

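Emit:
{"fn": "move_arm", "kwargs": {
  "commands": [
    [-0.6,-0.005,-0.001,0,0],
    [-0.6,-0.012,-0.002,0,0],
    [-0.6,-0.02,-0.002,0,0],
    [-0.6,-0.027,-0.002,0,0],
    [-0.6,-0.034,-0.002,0,0],
    [-0.6,-0.038,-0.002,0,0],
    [-0.6,-0.04,-0.002,0,0],
    [-0.6,-0.04,-0.002,0,0]
  ]
}}

```text
time: 5.0
eef_pos: [0.515, -0.057, 0.0486]
tcp_rot: [3.139, 0.001, 1.804]
force: [4.3, 2.3, -3.6]
opening: 0.288
gripper_force: 20.3
```

```bash
python3 - <<'E'
from h import *
print(where())
a=arm.grab_frame("top")[:,:,::-1]; b=arm.grab_frame("scene")[:,:,::-1]
cv2.imwrite("pics/t4.png",a);cv2.imwrite("pics/s4.png",b)
a=cv2.convertScaleAbs(cv2.resize(a[230:265,260:360],(800,280),interpolation=cv2.INTER_CUBIC),alpha=1.6)
b=cv2.resize(b[220:260,290:390],(800,320),interpolation=cv2.INTER_CUBIC)
cv2.imwrite("pics/c4.png",cv2.vconcat([a,b]))
E
```

```text
{'t': 5.0, 'x': np.float64(-0.001), 'y': np.float64(0.0738), 'z': np.float64(0.0486), 'f': array([ 4.76,  1.27, -3.62]), 'op': 0.28824072285154384, 'gf': 20.27351021530194, 'tilt': array([ 3.2e-03, -6.0e-04, -1.0e+00]), 'yawerr': np.float64(-0.020000000000010232)}
```

View pics/c4.png

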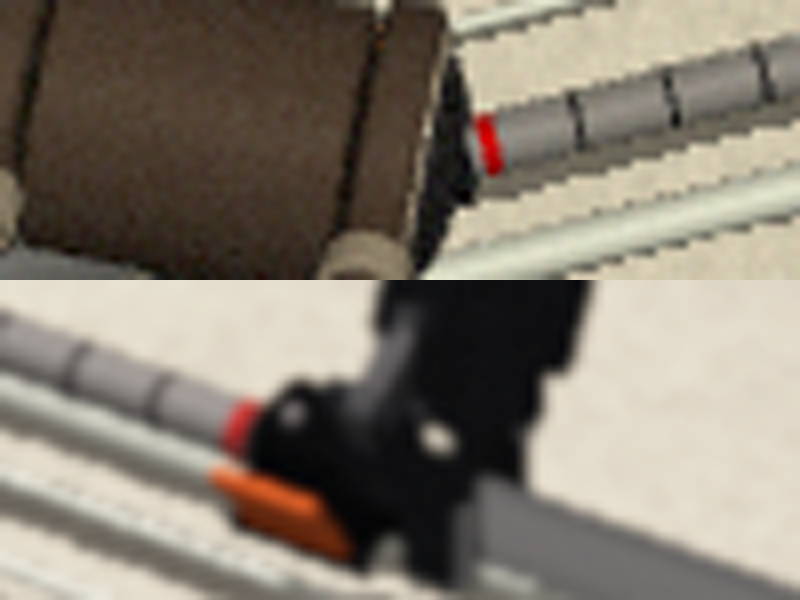

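```bash
python3 - <<'E'
from h import *
im=cv2.imread("pics/t4.png").astype(np.float32); i0=cv2.imread("pics/top0.png").astype(np.float32)
y=np.arange(-.012,.016,.001)
for nm,I in(("now",im),("start+46",i0)):
  rows=[]
  for off in(-.004,-.002,0.,.002):
    yy=y+(.046 if nm!="now" else 0)
    uv=np.float32(proj("top",np.c_[R0+ex*off+d*yy[:,None],np.full(len(y),.075)]))
    rows.append(cv2.remap(I,uv[:,0],uv[:,1],cv2.INTER_LINEAR)[:,0])
  m=np.mean(rows,0); print(nm); print(np.c_[y*1000,m[:,2],m[:,1]].round(0).astype(int).T)
E
```

```text
now
[[-12 -11 -10  -9  -8  -7  -6  -5  -4  -3  -2  -1   0   1   2   3   4   5
    6   7   8   9  10  11  12  13  14  15]
 [ 87  87  87  87  87  89  93 100 110 119 122 119 112 103  93  84  67  46
   27  17  15  16  17  18  18  18  20  22]
 [ 84  84  84  84  83  80  71  55  34  15   6  12  27  50  72  77  63  44
   25  16  13  15  17  18  17  17  18  20]]
start+46
[[-12 -11 -10  -9  -8  -7  -6  -5  -4  -3  -2  -1   0   1   2   3   4   5
    6   7   8   9  10  11  12  13  14  15]
 [ 78  79  80  80  80  80  79  78  77  77  73  61  45  29  17  12  10   9
   10  11  10  10  11  14  15  14  13  12]
 [ 75  76  77  77  77  76  76  76  76  75  71  59  43  27  17  12  10   9
    9  10  10   9  10  11  12  12  11  10]]
```

Emit:
{"fn": "move_arm", "kwargs": {
  "commands": [
    [-0.6,-0.002,0,0,0],
    [-0.6,-0.0044,0,0,0],
    [-0.6,-0.0044,0,0,0],
    [-0.6,-0.0044,0,0,0],
    [-0.6,-0.0044,0,0,0]
  ]
}}

```text
time: 5.72
eef_pos: [0.5159, -0.0612, 0.0486]
tcp_rot: [3.139, 0.001, 1.804]
force: [4.3, 2.0, -2.4]
opening: 0.291
gripper_force: 20.3
```

```bash
cat >> h.py <<'E'
def prof(n=""):
  I=arm.grab_frame("top")[:,:,::-1]; 
  if n: cv2.imwrite(n,I)
  I=I.astype(np.float32); y=np.arange(-.010,.010,.001); rows=[]
  for off in(-.004,-.002,0.,.002):
    uv=np.float32(proj("top",np.c_[R0+ex*off+d*y[:,None],np.full(len(y),.075)]))
    rows.append(cv2.remap(I,uv[:,0],uv[:,1],cv2.INTER_LINEAR)[:,0])
  m=np.mean(rows,0); print(np.c_[y*1000,m[:,2],m[:,1]].round(0).astype(int).T)
E
python3 - <<'E'
from h import *
print(where()); prof()
E
```

```text
{'t': 5.725, 'x': np.float64(-0.001), 'y': np.float64(0.0696), 'z': np.float64(0.0486), 'f': array([ 4.68,  0.9 , -2.38]), 'op': 0.290810099994522, 'gf': 20.260213499987003, 'tilt': array([ 3.1e-03, -6.0e-04, -1.0e+00]), 'yawerr': np.float64(-0.010000000000005116)}
[[-10  -9  -8  -7  -6  -5  -4  -3  -2  -1   0   1   2   3   4   5   6   7
    8   9]
 [ 87  87  87  88  92  99 109 118 116 102  82  57  32  20  18  18  19  18
   18  19]
 [ 84  84  83  80  70  54  33  14   5   5   8   9  11  12  15  17  19  17
   16  17]]
```

Emit:
{"fn": "move_arm", "kwargs": {
  "commands": [
    [0,0,0,0,0],
    [0.6,0,0,0,0],
    [1,0,0,0,0],
    [1,0,0.006,0,0],
    [1,0,0.012,0,0],
    [1,0,0.012,0,0]
  ]
}}

```text
time: 6.52
eef_pos: [0.527, -0.0576, 0.0487]
tcp_rot: [3.141, 0.0, 1.805]
force: [-0.2, 0.5, -0.4]
opening: 0.994
gripper_force: 0.0
```

Emit:
{"fn": "move_arm", "kwargs": {
  "commands": [
    [1,-0.006,0,0,0],
    [1,-0.014,0,0,0],
    [1,-0.022,0,0,0],
    [1,-0.03,0,0,0],
    [1,-0.038,0,0,0],
    [1,-0.044,0,0,0],
    [1,-0.0466,0,0,0],
    [1,-0.0466,0,0,0],
    [1,-0.0466,0,0,0]
  ]
}}

```text
time: 7.65
eef_pos: [0.5367, -0.1028, 0.0484]
tcp_rot: [-3.141, -0.0, 1.805]
force: [-0.4, -0.1, 0.8]
opening: 0.998
gripper_force: 0.0
```

```bash
python3 - <<'E'
from h import *
print(where()); prof("pics/t5.png")
b=arm.grab_frame("scene")[:,:,::-1]
cv2.imwrite("pics/c5.png",cv2.resize(b[200:275,280:380],(800,600),interpolation=cv2.INTER_CUBIC))
E
```

```text
{'t': 7.65, 'x': np.float64(0.0095), 'y': np.float64(0.0242), 'z': np.float64(0.0484), 'f': array([-0.46, -0.02,  0.76]), 'op': 0.9979800729228417, 'gf': 0.0, 'tilt': array([-3.e-04,  1.e-04, -1.e+00]), 'yawerr': np.float64(0.01999999999999602)}
[[-10  -9  -8  -7  -6  -5  -4  -3  -2  -1   0   1   2   3   4   5   6   7
    8   9]
 [ 23  28  35  38  39  39  39  39  39  39  39  38  38  38  37  37  36  36
   35  35]
 [ 18  22  27  29  30  30  30  30  31  31  31  31  29  29  29  29  28  28
   28  27]]
```

View pics/c5.png

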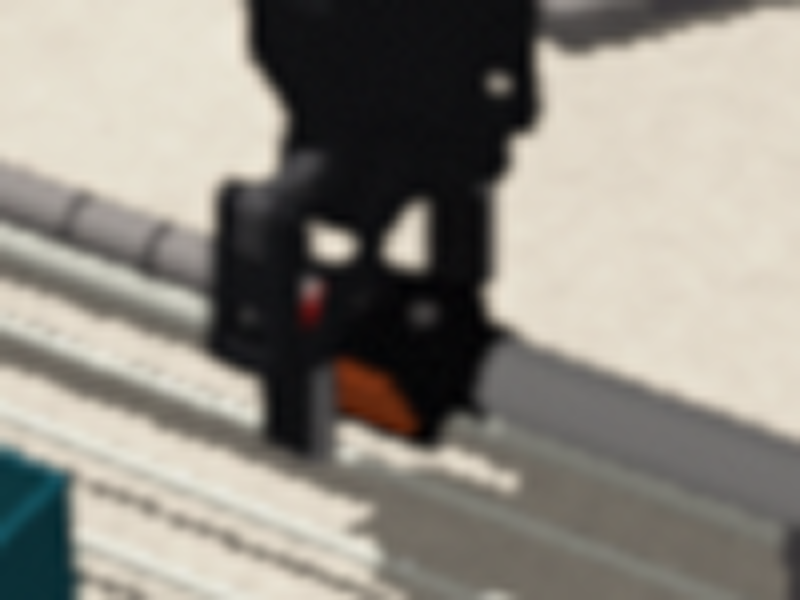

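Emit:
{"fn": "move_arm", "kwargs": {
  "commands": [
    [0.8,0,0.0025,0,0],
    [0.6,0,0.005,0,0],
    [0.5,0,0.005,0,0],
    [0.5,0,0.005,0,0],
    [0.5,0,0.005,0,0]
  ],
  "squeeze": 40
}}

```text
time: 8.38
eef_pos: [0.5416, -0.1019, 0.0484]
tcp_rot: [-3.141, -0.0, 1.805]
force: [0.2, 0.4, 0.1]
opening: 0.752
gripper_force: 0.0
```

```bash
python3 - <<'E'
from h import *
print(where())
E
```

```text
{'t': 8.375, 'x': np.float64(0.0146), 'y': np.float64(0.024), 'z': np.float64(0.0484), 'f': array([0.27, 0.3 , 0.12]), 'op': 0.752491083280504, 'gf': 0.0, 'tilt': array([-2.e-04,  0.e+00, -1.e+00]), 'yawerr': np.float64(0.009999999999990905)}
```

Emit:
{"fn": "move_arm", "kwargs": {
  "commands": [
    [0.5,0,0.001,0,0],
    [0.5,0,0.002,0,0],
    [0.5,0,0.002,0,0]
  ]
}}

```text
time: 8.75
eef_pos: [0.5423, -0.1016, 0.0483]
tcp_rot: [-3.139, -0.001, 1.805]
force: [-4.9, -0.9, 3.5]
opening: 0.748
gripper_force: 2.5
```

```bash
python3 - <<'E'
from h import *
print(where())
E
```

```text
{'t': 8.75, 'x': np.float64(0.0153), 'y': np.float64(0.0241), 'z': np.float64(0.0483), 'f': array([-4.96,  0.21,  3.48]), 'op': 0.7480201955004847, 'gf': 2.492647022008896, 'tilt': array([-3.1e-03, -2.0e-04, -1.0e+00]), 'yawerr': np.float64(0.03999999999999204)}
```

Emit:
{"fn": "move_arm", "kwargs": {
  "commands": [
    [0.453,0,-0.001,0,0],
    [0.406,0,-0.002,0,0],
    [0.359,0,-0.003,0,0],
    [0.312,0,-0.004,0,0],
    [0.265,0,-0.005,0,0],
    [0.218,0,-0.006,0,0],
    [0.171,0,-0.007,0,0],
    [0.124,0,-0.008,0,0],
    [0.124,0,-0.008,0,0],
    [0.124,0,-0.008,0,0]
  ]
}}

```text
time: 10.0
eef_pos: [0.5346, -0.1032, 0.0495]
tcp_rot: [-3.138, -0.001, 1.805]
force: [-7.6, -1.1, 11.8]
opening: 0.563
gripper_force: 8.0
```

```bash
python3 - <<'E'
from h import *
print(where())
E
```

```text
{'t': 10.0, 'x': np.float64(0.0074), 'y': np.float64(0.0243), 'z': np.float64(0.0495), 'f': array([-7.68,  0.74, 11.84]), 'op': 0.5628714033165659, 'gf': 8.041418418288231, 'tilt': array([-3.3e-03,  3.0e-04, -1.0e+00]), 'yawerr': np.float64(0.030000000000001137)}
```

Emit:
{"fn": "move_arm", "kwargs": {
  "commands": [
    [0.1,0,-0.001,-0.001,0],
    [0.05,0,-0.002,-0.002,0],
    [0.0,0,-0.003,-0.003,0],
    [-0.05,0,-0.004,-0.003,0],
    [-0.1,0,-0.0045,-0.003,0],
    [-0.15,0,-0.005,-0.003,0],
    [-0.2,0,-0.005,-0.003,0],
    [-0.2,0,-0.005,-0.003,0]
  ],
  "squeeze": 50
}}

```text
time: 11.0
eef_pos: [0.5294, -0.1044, 0.0514]
tcp_rot: [-3.138, -0.001, 1.806]
force: [-7.3, -1.2, 5.2]
opening: 0.431
gripper_force: 49.8
```

```bash
python3 - <<'E'
from h import *
print(where())
b=arm.grab_frame("scene")[:,:,::-1]; t=arm.grab_frame("top")[:,:,::-1]
b=cv2.resize(b[205:275,280:380],(800,560),interpolation=cv2.INTER_CUBIC)
cv2.imwrite("pics/c6.png",b);cv2.imwrite("pics/t6.png",t)
print(where())
E
```

```text
{'t': 11.0, 'x': np.float64(0.0021), 'y': np.float64(0.0244), 'z': np.float64(0.0514), 'f': array([-7.34,  0.51,  5.2 ]), 'op': 0.4310792640548572, 'gf': 49.80524808168411, 'tilt': array([-3.7e-03,  3.0e-04, -1.0e+00]), 'yawerr': np.float64(0.04999999999999716)}
{'t': 11.1, 'x': np.float64(0.0021), 'y': np.float64(0.0244), 'z': np.float64(0.0514), 'f': array([-7.46, -0.45,  4.51]), 'op': 0.43034554750437304, 'gf': 49.80506658554077, 'tilt': array([-3.7e-03,  2.0e-04, -1.0e+00]), 'yawerr': np.float64(0.04999999999999716)}
```

View pics/c6.png

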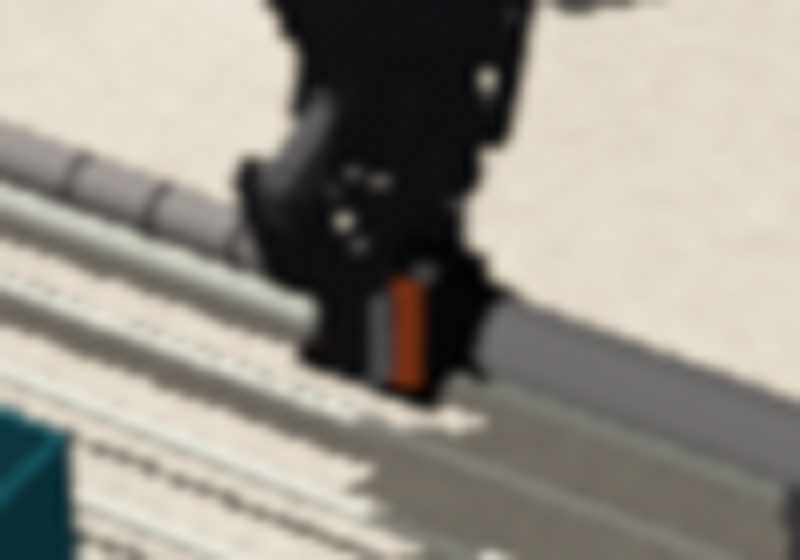

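```bash
python3 - <<'E'
from h import *
arm_s=arm.grab_frame("scene")[:,:,::-1]; cv2.imwrite("pics/s6.png",arm_s)
y=np.arange(.22,.33,.0005)
def pr(n,f):
    I=cv2.imread(f).astype(np.float32); r=[]
    for off in(-.004,-.001,.002):
        uv=np.float32(proj(n,np.c_[R0+ex*off+d*y[:,None],np.full(len(y),.070)])); r.append(cv2.remap(I,uv[:,0],uv[:,1],cv2.INTER_LINEAR)[:,0].mean(1))
    return np.mean(r,0)
for n,a,b in(("top","pics/t4.png","pics/t6.png"),("scene","pics/s4.png","pics/s6.png")):
    A,B=pr(n,a),pr(n,b)
    e=[np.abs(A[40:-40]-B[40-k:len(B)-40-k]).mean() for k in range(-4,24)]
    print(n,"moved -mm",(np.argmin(e)-4)*.5,np.round(e[::2],1))
print(where())
E
```

```text
top moved -mm 4.5 [20.5 17.7 15.  12.7 10.3  7.8  5.8  6.1  7.8  9.4 11.  12.7 14.9 17.5]
scene moved -mm 4.0 [36.  30.5 24.9 19.3 14.5 11.1  9.4 12.3 16.  19.4 22.8 26.1 29.5 33. ]
{'t': 11.15, 'x': np.float64(0.0021), 'y': np.float64(0.0244), 'z': np.float64(0.0514), 'f': array([-8.02, -0.17,  5.21]), 'op': 0.4299669220759376, 'gf': 49.804421067237854, 'tilt': array([-3.8e-03,  3.0e-04, -1.0e+00]), 'yawerr': np.float64(0.04999999999999716)}
```

```bash
python3 -c "
from plant import arm
print(arm.finish_job())"
```

```text
the job is handed in; nothing more can be done
None
```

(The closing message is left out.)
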